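Clamp the stout spice jar in the ratchet jar holder

ROBOT

A 7-joint arm with a two-finger parallel gripper is mounted at the origin on the work surface. World frame = base frame: x ahead of the robot, y to its left, z up, the work surface at z = 0. Lengths are in m, angles in rad, forces in N, time in s.
With the tool pointing down it reaches from about 0.35 to 0.9 m from the base axis. Payload 8.1 kg.
Tool frame: the origin (TCP) lies midway between the tips of the shut fingers; the grasp point (between the pads) lies 19 mm behind it (arm.pinch_z is the distance from the TCP to the grasp point, in m); z points along the fingers, y is the direction in which the jaws open and shut (so a half turn about z gives the same grasp; the last joint's range is limited). The gripper opens to 92 mm and grips with 3 to 60 N. Pads are 19 mm wide; open, the fingers measure 130 mm over their backs; the gripper's body (75 mm by 190 mm) begins 47 mm behind the grasp point.
Start: joints at [1.155, 0.434, 0.025, 1.573, -0.012, 1.134, -0.075], TCP at [0.192, -0.595, 0.227] pointing down, gripper open.
Joint ranges: [-2.62, 2.62], [-0.44, 2.09], [-1.27, 1.32], [0.08, 2.57], [-1.32, 4.46], [0.12, 2], [-2.74, 2.74]. Speed limits (rad/s): [2.22, 2.22, 3.01, 3.01, 3.14, 3.14, 3.14].

INTERFACE

Orientations are given as a rotation vector (axis times angle).
In Python, from cell import arm, eyes gives the robot as it stands.
- The arm moves only by the tool apply_moves, never from a script. Its argument "targets" is one flat list of numbers, 5 for each row, row after row: the closure, from 0 (fully open) to 1 (shut), then the shift along the tool's x, y, z each as a share of 40 cm, from -1 to 1, then the turn about the tool's z as a share of pi/2 rad, from -1 to 1. A call has 1 to 20 rows; each row shifts and turns the commanded pose from where the row before left it, along the tool's axes as they then stand; what a row does not reach is not made up. A row lasts 1/8 s, in which the tool goes at most 62.5 mm and 10.7 degrees, less where a joint would pass 70% of its speed; a pose out of reach is approached as far as the arm can. A call with a number of a shift or a turn outside -1 to 1 is refused whole. A call with a gripper value outside its range is refused whole. The fingers move at their own pace and stop on an object; "grip_force" is the grip in N (left out, the last holds). Time passes only in rows, so rows that do not move let the fingers close. It gives the time, the measured TCP pose, the force and the opening at its end, in the units of the state.
- arm.observe(): the state, without advancing time (a new reading comes with each control period).
- eyes.get_image(name): name is "side" or "top"; returns the picture (420x560x3 uint8, red, green, blue); there is no depth.
- eyes.camera_params(name): a dict with "camera_matrix" (3x3 intrinsics, pixels), "distortion" ([k1, k2, p1, p2, k3] as OpenCV has them; the pictures are not rectified), "xyz" and "attitude" of the camera in the world. Camera axes: x right, y down, z forward; pixel columns grow to the right and rows downward; lengths in m; the calibration is good to about 2 mm. A picture is of the moment at which its call begins. camera_params takes no time and is no camera call.
- arm.sign_off(): hands the job in, once; it reports no verdict.
The state is a dict: "clock": time; "joints": joint angles; "dq": joint speeds; "joint_efforts": joint torques, N m; "position": TCP position; "ee_rot": TCP orientation; "force": force on the tool from outside, world axes, zero at the start; "ft_torque": the same for the moment, N m; "width": opening from 0.0 (shut) to 1.0 (fully open).
Only numpy, scipy, OpenCV 4.12 (cv2) and the standard library are available. Lean on these libraries where they do the work, as an engineer would, in place of code of your own. Each camera call takes 0.05 s, during which the arm holds its last target.

TASK

Take the stout amber jar off the lazy susan and lower it gently, upright, to the floor of the jar holder's round well, letting go only once it stands there. Then pump the holder's ratchet trigger until the sprung pad of the jaw meets the glass and is pressed in to about half its travel (never bottomed out, which would crack the glass), moving the jaw only with the trigger, and finish while still holding the trigger squeezed like that. Leave the other jars, the bowl and the brush where they are.

Things in the scene. Friction and masses are not known exactly. Their poses are not given: they have to be found in the camera images.
- stout_jar_center (a point): centre (half-way up) of the stout amber glass jar, the widest of the three on the lazy susan (all sizes in mm): 105 high, body 56 in diameter, on top a steel twist cap 46 in diameter and 30 high (the uppermost 30). About 0.22 kg, loose, upright at the start.
- stout_jar: the same stout jar; origin at the centre of its underside, z up along its axis.
- susan_center (a point): centre of the top of the lazy susan's round wooden platter, 220 in diameter, top surface 20 above the counter with a rim 7 higher. The three jars stand on it 65 from its centre, 120 degrees apart. It can turn, with some drag; it need not be turned.
- clamp: the jar holder, fixed on the counter: a dark base plate 310 x 100 x 8 with a round well at one end and a ratchet housing (40 wide, top 70 above the counter) at the other. Origin on the counter under the well's centre; x points along the holder from the housing to the well, the way the jaw closes; z up. All x given below are along this axis, in mm.
- well: the holder's well with its floor: inner radius 34, floor 12 and rim 72 above the counter, walls 4 thick; the wall is cut down to 26 high over 90 degrees on the side of the jaw (-x of the holder). Origin and axes as those of clamp.
- well_floor (a point): centre of the top of the well's floor, 12 above the counter. The floor is a springy rubber cushion that gives 1 mm per 6 N, up to 4 mm (the point does not move with it).
- trigger (a joint): travel of the trigger in m, 0 released to 0.016 fully squeezed, along +x of the holder towards the fixed grip; a spring of 2 to 4 N returns it. It drives the jaw forward one to one after up to 5 mm of free play (ratchet pitch 5 mm) and needs up to about 10 N plus the pad's force; on the return stroke the jaw stays. It may be squeezed against the grip or pushed.
- trigger_mid (a point): point in the middle of the trigger's blade, 105 above the counter. The blade is black, upright, beside the fixed grip: 12 thick along the holder's x, 28 wide, top 130 above the counter. Its outer face (away from the grip) is at x = -196 released, 52 from the grip's outer face, and at x = -180 fully squeezed, 36 from it.
- jaw (a joint): travel of the steel jaw (bar, head plate and pad) in m, 0 fully back to 0.056; grows as it moves towards the well. At 0 the pad's face is 34 from the side of a stout jar standing in the middle of the well; pushed, the jar slides up to 6 further until it rests on the well's far wall. The jaw stays where it is left, with a drag of about 5 N.
- pad (a joint): how far the sprung pad is pressed into the jaw in m, 0 free to 0.012 bottomed out; its spring takes 1.5 N per mm.
- pad_face (a point): centre of the pad's face that meets the jar, 44 above the counter. The pad is dark, 6 thick, 30 wide and 28 high, standing 12 off the jaw's head plate when free.
- slim_jar_a_center (a point): centre of a slim amber jar, 42 in diameter, 120 high, on the lazy susan; to be left alone.
- slim_jar_b_center (a point): centre of the other slim amber jar, the same size; to be left alone.
- bowl: small teal ceramic bowl, rim 110 in diameter, 50 high, on the counter; origin at the centre of its underside; to be left alone.
- brush_grip (a point): handle of the steel basting brush lying on the counter; to be left alone.
- grip_mid (a point): middle of the fixed upright black grip on the housing, 105 above the counter. The grip is 12 thick along the holder's x, 28 wide and reaches from 68 to 135 above the counter; its outer face, towards the well, is at x = -144, the face towards the trigger at x = -156.
There are look-alikes about, which are no part of the job. What is shaped like the stout_jar but purple or red is not meant.

How it is judged:
By the outcome, as a careful person would: the job done as asked, in the order asked, and still so for the second after the job is handed in, while the arm keeps its last pose, push and grip.
It also fails if it takes over 72 s, if anything falls off the work surface, if the arm or the gripper's body presses on something with over 40 N, if the wrist force passes 120 N, or if a joint passes its speed limit or range.

## Working session

There is one attempt and no reset: what is moved stays moved. The work goes in short steps, Python scripts to look and compute and a tool call to move; the robot and the scene stay as the last step left them, time stands still between calls to the robot, and variables do not carry over. Pictures are saved under pics/ and viewed, and the job is handed in when it is done.

Besides the shell and the picture viewer there is one more tool, called after "Call:" as name(argument=value, ...) on one line, values as JSON. apply_moves: Moves the arm, as the interface text tells. Its arguments: {"type":"object","properties":{"targets":{"type":"array"},"grip_force":{"type":"number"}},"required":["targets"]}

```bash
mkdir -p pics; ls
cat > h.py <<'E'
import numpy as np,cv2
from cell import arm,eyes
def snap(n,f):
    im=eyes.get_image(n); cv2.imwrite('pics/'+f,im[:,:,::-1]); return im
E
python3 - <<'E'
from h import *
print(arm.observe())
for n in('top','side'):
    print(eyes.camera_params(n)); snap(n,n+'0.png')
print(arm.pinch_z)
E
```

```text
pics
{'clock': 0.0, 'joints': array([ 1.15541296,  0.43525943,  0.02498105,  1.57412842, -0.0115898 ,
        1.13398944, -0.07509175]), 'dq': array([-0.0013447 , -0.00022479,  0.00027189,  0.00046741,  0.00104446,
        0.00025835,  0.00061474]), 'joint_efforts': array([-9.14501379e-04, -6.67841077e+01,  9.84886475e-01, -3.14459431e+01,
       -6.04979158e-02,  4.26847301e-02,  1.38578043e-04]), 'position': array([ 0.19209129, -0.59419371,  0.22591032]), 'ee_rot': array([-3.10170023e+00, -4.88970808e-01,  6.49597210e-04]), 'force': array([ 0.70467779, -0.17129735,  0.06581598]), 'ft_torque': array([ 0.01213343, -0.04009717,  0.00845228]), 'width': 1.0007677677961255}
{'camera_matrix': array([[530.0773594 ,   0.        , 280.20635709],
       [  0.        , 530.0773594 , 213.70905161],
       [  0.        ,   0.        ,   1.        ]]), 'distortion': array([-0.09546229,  0.        ,  0.        ,  0.        ,  0.        ]), 'xyz': array([0.40513058, 0.01875236, 1.51370303]), 'attitude': array([-2.20195553,  2.18800277, -0.02299882])}
{'camera_matrix': array([[405.82718295,   0.        , 276.62646118],
       [  0.        , 405.82718295, 199.87828315],
       [  0.        ,   0.        ,   1.        ]]), 'distortion': array([-0.08838728,  0.        ,  0.        ,  0.        ,  0.        ]), 'xyz': array([ 0.45606216, -0.80056123,  0.72500128]), 'attitude': array([-2.21537789,  0.06335919, -0.02424951])}
0.0188
```

View pics/top0.png

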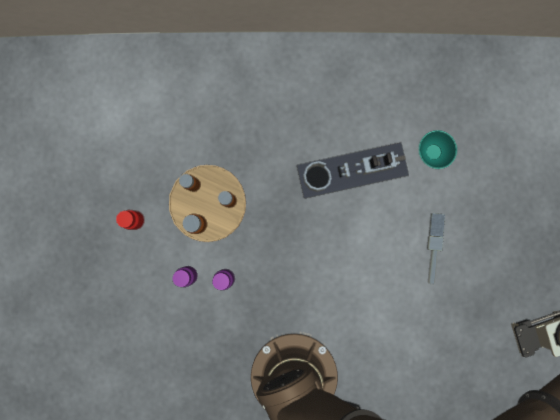

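View pics/side0.png

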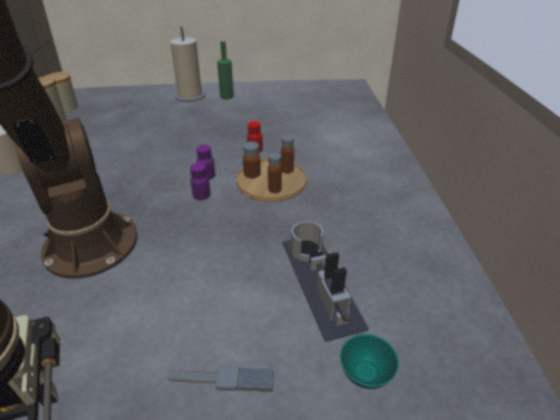

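Top picture, with image up = +x and left = +y. The platter is at (207,203), with jars on it at (193,223), (187,182) and (227,198). The look-alikes are red at (127,220) and purple at (184,277) and (222,280). The holder's well is at (317,176) and its trigger and grip near (380,162). I'll check with close crops.

Run:
```python
import cv2
t=cv2.imread('pics/top0.png');s=cv2.imread('pics/side0.png')
cv2.imwrite('pics/c1.png',cv2.resize(t[155:250,160:255],None,fx=6,fy=6,interpolation=cv2.INTER_CUBIC))
cv2.imwrite('pics/c2.png',cv2.resize(t[135:205,290:415],None,fx=6,fy=6,interpolation=cv2.INTER_CUBIC))
cv2.imwrite('pics/c3.png',cv2.resize(s[120:205,180:310],None,fx=6,fy=6,interpolation=cv2.INTER_CUBIC))
cv2.imwrite('pics/c4.png',cv2.resize(s[215:340,270:390],None,fx=4.5,fy=4.5,interpolation=cv2.INTER_CUBIC))
```

```text
(no output)
```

View pics/c1.png

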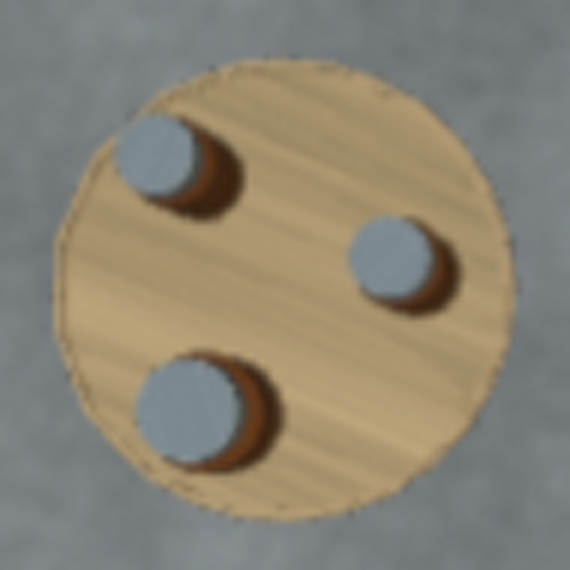

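View pics/c2.png

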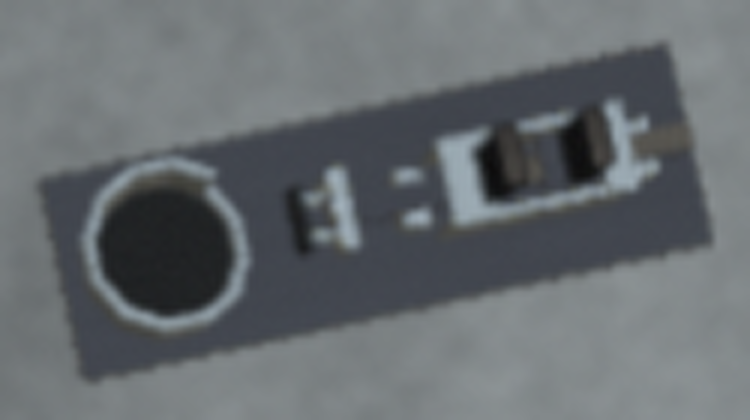

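View pics/c3.png

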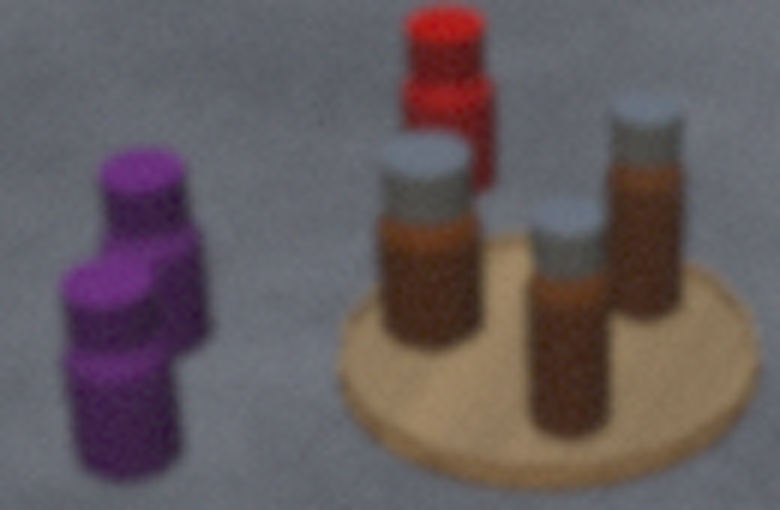

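View pics/c4.png

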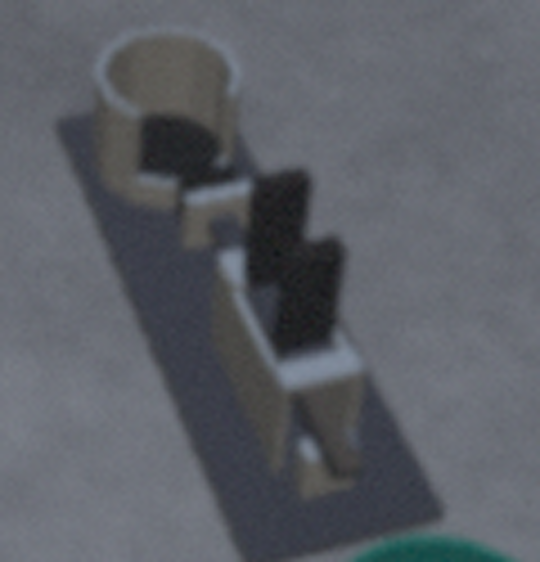

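```bash
cat >> h.py <<'E'
def cam(n):
    p=eyes.camera_params(n);R=cv2.Rodrigues(np.array(p['attitude']))[0]
    return p['camera_matrix'],p['distortion'],R,np.array(p['xyz'])
CC={n:cam(n) for n in('top','side')}
def proj(n,P):
    K,D,R,C=CC[n];P=np.atleast_2d(np.asarray(P,float))
    r=R.T;return cv2.projectPoints(P,cv2.Rodrigues(r)[0],-r@C,K,D)[0][:,0]
def back(n,uv,z):
    K,D,R,C=CC[n];uv=np.atleast_2d(np.asarray(uv,float))
    d=cv2.undistortPoints(uv[:,None],K,D)[:,0];d=np.c_[d,np.ones(len(d))]@R.T
    return C+d*((z-C[2])/d[:,2])[:,None]
def cr(u,off,f): return (np.asarray(u,float)+.5)/f-.5+np.array(off)
E
python3 - <<'E'
from h import *
np.set_printoptions(precision=4,suppress=True)
t=(160,155);c=(290,135);s3=(180,120);s4=(270,215)
print('start tcp proj',proj('top',[.192,-.595,.227]),proj('side',[.192,-.595,.227]))
print('stout cap top',back('top',cr([190,411],t,6),.125),'side',back('side',cr([427,154],s3,6),.125))
print('slimtop',back('top',cr([[157,154],[392,257]],t,6),.14))
print('platter top',back('top',cr([284,289],t,6),.027))
q=back('top',cr([[40,180],[668,45],[712,243],[88,380]],c,6),.008);print('plate',q, [np.linalg.norm(q[i]-q[i-1]) for i in range(4)])
x=(q[0]+q[3]-q[1]-q[2])[:2];print('yaw',np.arctan2(x[1],x[0]),q.mean(0))
print('well rim',back('top',cr([165,245],c,6),.072))
print('sidewell',back('side',cr([168,74],s4,4.5),.072))
E
```

```text
start tcp proj [[537.2705 321.0717]] [[ 48.9775 437.5369]]
stout cap top [[0.4302 0.2752 0.125 ]] side [[0.4336 0.2723 0.125 ]]
slimtop [[0.5418 0.2885 0.14  ]
 [0.4973 0.185  0.14  ]]
platter top [[0.4896 0.2495 0.027 ]]
plate [[ 0.6012 -0.002   0.008 ]
 [ 0.6681 -0.3018  0.008 ]
 [ 0.5732 -0.3222  0.008 ]
 [ 0.506  -0.0252  0.008 ]] [np.float64(0.09799456965595171), np.float64(0.3071886678855722), np.float64(0.09706693228750458), np.float64(0.3045684506304347)]
yaw 1.7920458569919289 [ 0.5871 -0.1628  0.008 ]
well rim [[ 0.5634 -0.0581  0.072 ]]
sidewell [[ 0.5665 -0.0646  0.072 ]]
```

```bash
cat > ov.py <<'E'
from h import *
import sys
def W(x,y,yaw,P):
    P=np.asarray(P,float);c,s=np.cos(yaw),np.sin(yaw)
    return np.c_[x+c*P[:,0]-s*P[:,1],y+s*P[:,0]+c*P[:,1],P[:,2]]
a=np.linspace(0,2*np.pi,73)
def circ(r,z,a=a): return np.c_[r*np.cos(a),r*np.sin(a),0*a+z]
def rect(x0,x1,h,z): return np.array([[x0,-h,z],[x1,-h,z],[x1,h,z],[x0,h,z],[x0,-h,z]])
h=np.radians(np.linspace(-135,135,60))
def model(e): return [circ(.034,.072,h),circ(.038,.072,h),rect(e-.31,e,.05,.008),rect(-.156,-.144,.014,.135),rect(-.196,-.184,.014,.130)]
E
cat > o1.py <<'E'
from ov import *
x,y,yaw,e=map(float,sys.argv[1:5])
for n,(o,sz,f) in {'top':((290,135),(125,70),6),'side':((270,215),(120,125),4.5)}.items():
    im=cv2.imread(f'pics/{n}0.png')[o[1]:o[1]+sz[1],o[0]:o[0]+sz[0]]
    im=cv2.resize(im,None,fx=f,fy=f,interpolation=cv2.INTER_CUBIC)
    for m in model(e):
        p=(proj(n,W(x,y,yaw,m))-o+.5)*f-.5
        cv2.polylines(im,[np.int32(np.round(p))],False,(0,255,255),1)
    cv2.imwrite(f'pics/ov_{n}_{sys.argv[5]}.png',im)
E
python3 o1.py .5634 -.0581 1.792 .048 a
```

```text
(no output)
```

View pics/ov_top_a.png

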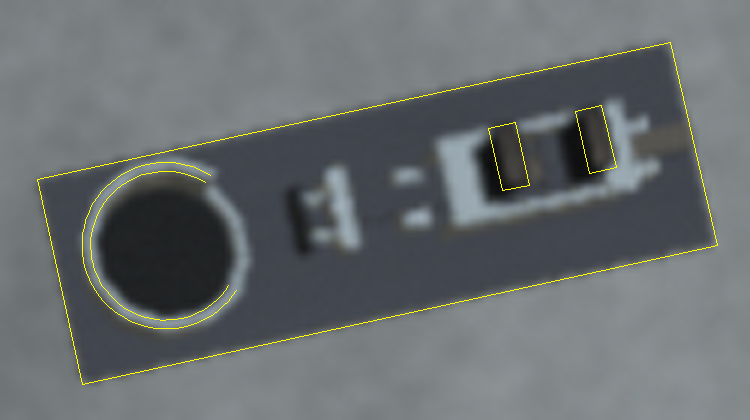

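View pics/ov_side_a.png

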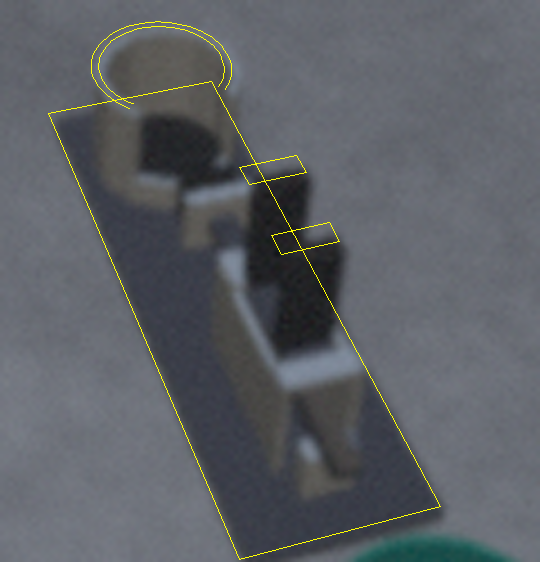

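```bash
cat >> h.py <<'E'
def to(x,y,z,yaw=None,N=None):
    """shares (along present tool axes) to reach target, and number of rows"""
    o=arm.observe();R=cv2.Rodrigues(o['ee_rot'])[0]
    d=R.T@(np.array([x,y,z])-o['position']);c=np.arctan2(R[1,0],R[0,0])
    n=N or int(np.ceil(np.linalg.norm(d)/.055))
    print('tcp',o['position'].round(4),'yaw',np.degrees(c).round(2),'tilt',np.degrees(np.arccos(-R[2,2])).round(2),'d mm',(d*1000).round(1),'rows',n,'share/row',(d/.4/n).round(4))
    if yaw is not None:
        t=-(yaw-c); t=(t+np.pi)%(2*np.pi)-np.pi
        print('turn deg',np.degrees(t).round(1),'share total',(t/(np.pi/2)).round(3),'or half', ((t+np.pi)/(np.pi/2)).round(3),((t-np.pi)/(np.pi/2)).round(3))
E
python3 -c "
from h import *
to(.45,-.15,.226,N=10)"
```

```text
tcp [ 0.1922 -0.5943  0.226 ] yaw 17.92 tilt 0.08 d mm [ 382.  -343.4    0.5] rows 10 share/row [ 0.0955 -0.0858  0.0001]
```

Call:
apply_moves(targets=[0,0.0955,-0.086,0,0,0,0.0955,-0.086,0,0,0,0.0955,-0.086,0,0,0,0.0955,-0.086,0,0,0,0.0955,-0.086,0,0,0,0.0955,-0.086,0,0,0,0.0955,-0.086,0,0,0,0.0955,-0.086,0,0,0,0.0955,-0.086,0,0,0,0.0955,-0.086,0,0,0,0.035,-0.128,0,0,0,0.035,-0.128,0,0,0,0.035,-0.128,0,0,0,0.035,-0.128,0,0,0,0.035,-0.128,0,0,0,0.035,-0.128,0,0,0,0.035,-0.128,0,0,0,0.035,-0.128,0,0,0,0,0,0,0,0,0,0,0,0], grip_force=20)

```text
clock: 2.6
position: [0.4303, 0.2737, 0.2262]
ee_rot: [3.102, 0.49, -0.002]
force: [0.4, -0.7, -0.6]
width: 0.999
```

Run:
```python
from h import *
to(.432,.274,.099)
print(arm.observe()['joints'].round(2))
for n,o in (('top',(130,140)),('side',(190,80))):
    im=snap(n,n+'1.png')
    im=im[o[1]:o[1]+160,o[0]:o[0]+180]
    cv2.imwrite(f'pics/{n}1c.png',cv2.resize(im[:,:,::-1],None,fx=3.5,fy=3.5,interpolation=cv2.INTER_CUBIC))
```

```text
tcp [0.4303 0.2737 0.2262] yaw 17.94 tilt 0.08 d mm [  1.8   0.2 127.2] rows 3 share/row [1.50e-03 1.00e-04 1.06e-01]
[-0.25  0.3  -0.53  1.82  0.17  1.07 -2.1 ]
```

View pics/top1c.png

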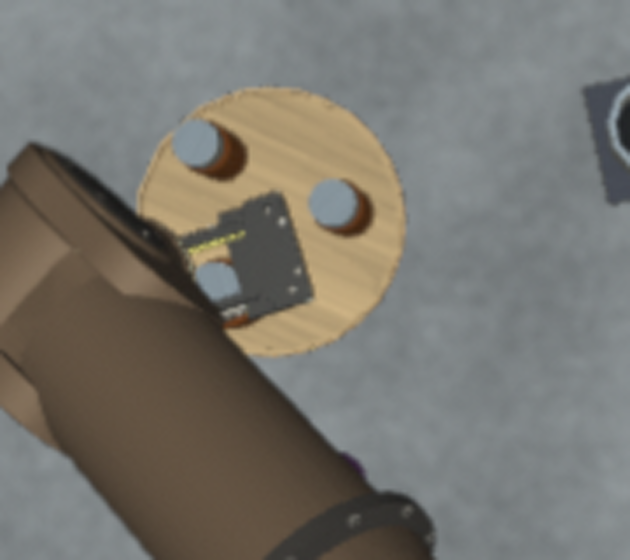

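View pics/side1c.png

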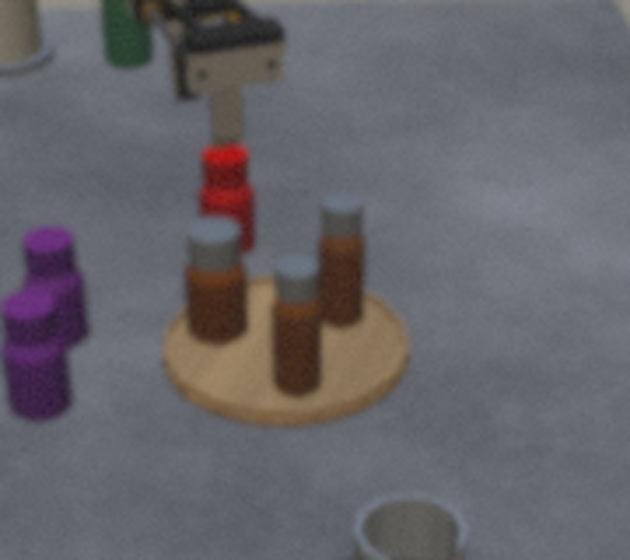

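Hand above the stout amber jar: the side crop shows the cap at (215,225) under the fingers and the slim jars clear of them. Going down around the cap.

Call:
apply_moves(targets=[0,0.0045,0,0.08,0,0,0,0,0.08,0,0,0,0,0.08,0,0,0,0,0.078,0,0,0,0,0,0,0,0,0,0,0])

```text
clock: 3.45
position: [0.4329, 0.2746, 0.1006]
ee_rot: [-3.103, -0.487, -0.002]
force: [-0.0, -0.6, 0.4]
width: 1.003
```

Run:
```python
from h import *
to(.432,.274,.099)
for n,o in (('top',(130,140)),('side',(190,80))):
    im=snap(n,n+'2.png')
    im=im[o[1]:o[1]+160,o[0]:o[0]+180]
    cv2.imwrite(f'pics/{n}2c.png',cv2.resize(im[:,:,::-1],None,fx=3.5,fy=3.5,interpolation=cv2.INTER_CUBIC))
```

```text
tcp [0.4329 0.2746 0.1006] yaw 17.85 tilt 0.06 d mm [-1.1  0.3  1.6] rows 1 share/row [-0.0027  0.0008  0.004 ]
```

View pics/side2c.png

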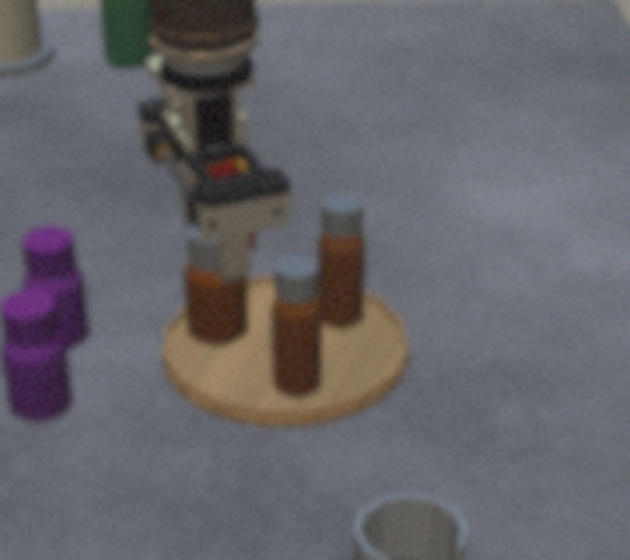

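Run:
```python
from h import *
for P in ([.432,.274,.11],[.4302,.2752,.11],[.4329+.3*.055,.2746-.95*.055,.10],[.4329+.3*.055,.2746-.95*.055,.14]):
    print(((proj('side',P)-(190,80)+.5)*3.5).round(1),((proj('top',P)-(130,140)+.5)*3.5).round(1))
```

```text
[[213.2 244.5]] [[221.4 290.5]]
[[211.1 243.8]] [[219.8 292.9]]
[[234.6 284.9]] [[291.  268.5]]
[[232.9 243.3]] [[283.3 266.8]]
```

View pics/top2c.png

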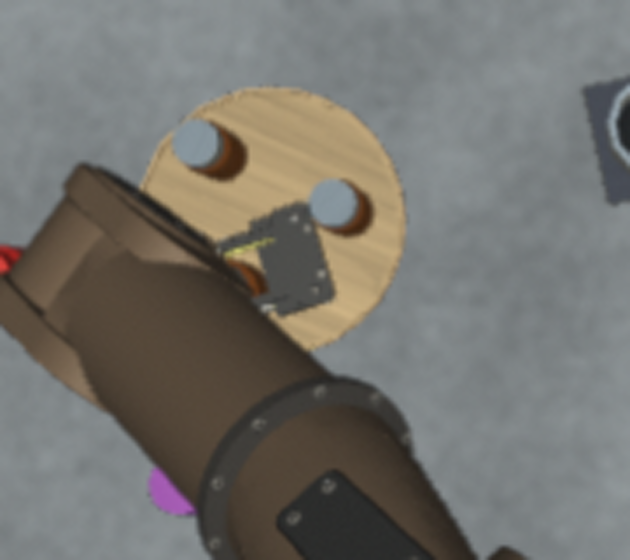

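Finger is at crop (234,285), as predicted, and straddles the cap. Closing.

Call:
apply_moves(targets=[1,0,0,0,0,1,0,0,0,0,1,0,0,0,0,1,0,0,0,0,1,0,0,0,0,1,0,0,0,0,1,0,0,0,0,1,0,0,0,0], grip_force=25)

```text
clock: 4.55
position: [0.4322, 0.2749, 0.0995]
ee_rot: [-3.103, -0.489, 0.0]
force: [0.3, 0.7, 0.0]
width: 0.495
```

Width is 0.495 × 92 = 45.5 mm, which matches the 46 mm cap. Lifting.

Call:
apply_moves(targets=[1,0,0,-0.02,0,1,0,0,-0.05,0,1,0,0,-0.08,0,1,0,0,-0.08,0,1,0,0,-0.08,0,1,0,0,-0.08,0,1,0,0,-0.03,0,1,0,0,0,0])

```text
clock: 5.55
position: [0.4323, 0.2749, 0.2677]
ee_rot: [-3.103, -0.489, -0.001]
force: [0.1, 0.4, -2.8]
width: 0.491
```

Run:
```python
from h import *
to(.5645,-.0605,.26,N=12)
print(arm.observe()['force'],arm.observe()['width'])
o=(190,40)
im=snap('side','side3.png')[o[1]:o[1]+160,o[0]:o[0]+180]
cv2.imwrite(f'pics/side3c.png',cv2.resize(im[:,:,::-1],None,fx=3.5,fy=3.5,interpolation=cv2.INTER_CUBIC))
```

```text
tcp [0.4323 0.2749 0.2677] yaw 17.91 tilt 0.05 d mm [ 22.6 359.8   7.7] rows 12 share/row [0.0047 0.075  0.0016]
[ 0.09592715  0.36088179 -2.7838897 ] 0.49132813289479704
```

View pics/side3c.png

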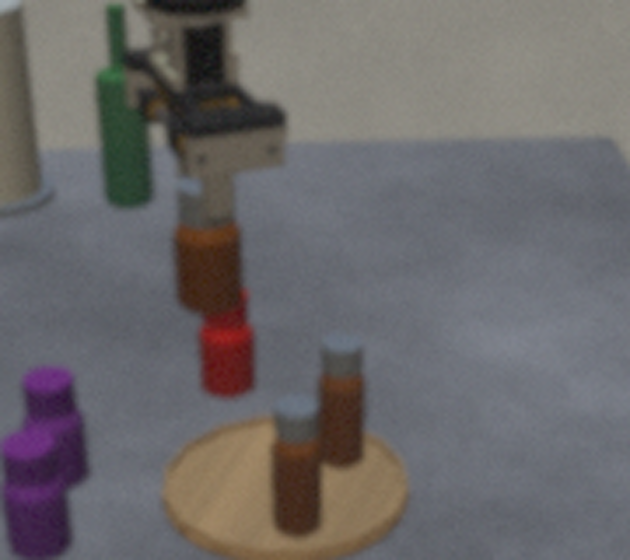

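Side crop: the jar hangs upright at (208,265), clear of the slim jars. Carrying it to above the well.

Call:
apply_moves(targets=[1,0.0047,0.04,0,0,1,0.0047,0.075,0,0,1,0.0047,0.08,0,0,1,0.0047,0.08,0,0,1,0.0047,0.08,0,0,1,0.0047,0.08,0,0,1,0.0047,0.08,0,0,1,0.0047,0.08,0,0,1,0.0047,0.08,0,0,1,0.0047,0.08,0,0,1,0.0047,0.075,0,0,1,0.0047,0.04,0,0,1,0,0.03,0,0,1,0,0,0.1,0,1,0,0,0.08,0,1,0,0,0,0,1,0,0,0,0])

```text
clock: 7.72
position: [0.5651, -0.0602, 0.1968]
ee_rot: [3.103, 0.49, 0.002]
force: [-0.8, 0.2, -1.3]
width: 0.496
```

Run:
```python
from h import *
to(.5645,-.0605,.12)
print(arm.observe()['force'],arm.observe()['width'],arm.observe()['joints'].round(2))
for n,o in (('top',(260,90)),('side',(230,130))):
    im=snap(n,n+'4.png')[o[1]:o[1]+160,o[0]:o[0]+180]
    cv2.imwrite(f'pics/{n}4c.png',cv2.resize(im[:,:,::-1],None,fx=3.5,fy=3.5,interpolation=cv2.INTER_CUBIC))
```

```text
tcp [ 0.5651 -0.0602  0.1968] yaw 17.96 tilt 0.08 d mm [-0.7  0.  76.8] rows 2 share/row [-0.0009  0.      0.0959]
[-0.83801457  0.21407475 -1.32449413] 0.49626127468966436 [ 0.27  0.4  -0.34  1.73  0.15  1.04 -1.39]
```

View pics/side4c.png

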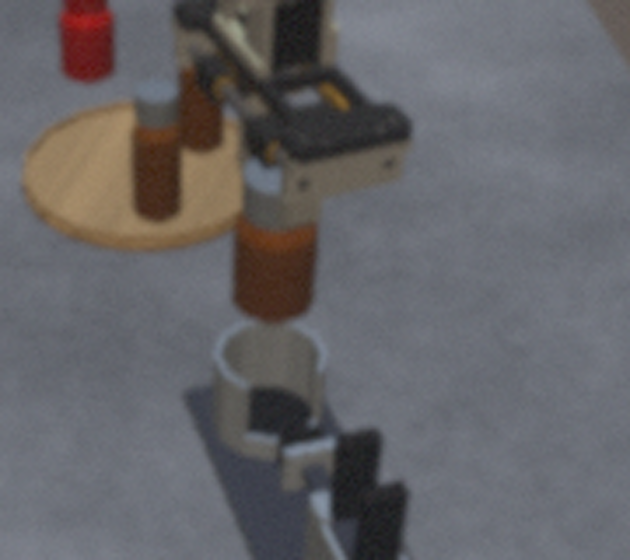

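View pics/top4c.png

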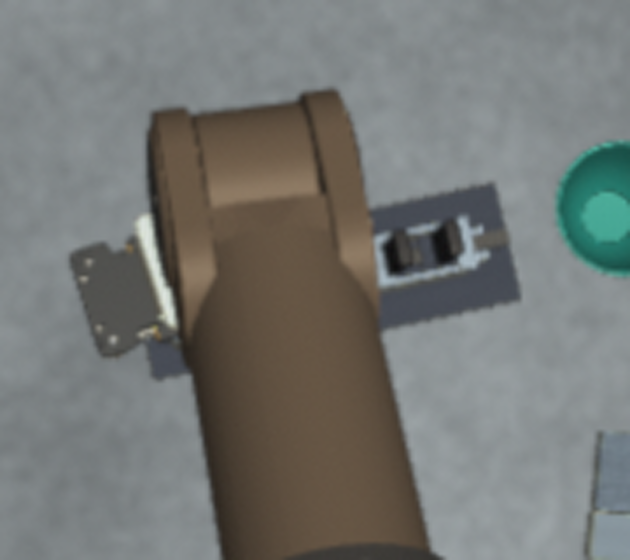

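```bash
cat > o2.py <<'E'
from ov import *
n='side';o=(230,130);f=5
im0=cv2.imread('pics/side4.png')[o[1]+30:o[1]+150,o[0]+45:o[0]+125];o=(o[0]+45,o[1]+30)
im=cv2.resize(im0,None,fx=f,fy=f,interpolation=cv2.INTER_CUBIC)
def d(P,c):
    p=(proj(n,P)-o+.5)*f-.5;cv2.polylines(im,[np.int32(np.round(p))],False,c,1)
jx,jy,wx,wy=map(float,sys.argv[1:5])
z=.1968-.0795
for r,zz in((.028,z),(.028,z+.075),(.023,z+.105)): d(circ(r,zz)+[jx,jy,0],(0,255,0))
for r,zz in((.034,.072),(.038,.072)): d(W(wx,wy,1.792,circ(r,zz,h)),(0,255,255))
cv2.imwrite(f'pics/o2_{sys.argv[5]}.png',im)
E
python3 o2.py .565 -.060 .5645 -.0605 a
```

```text
(no output)
```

View pics/o2_a.png

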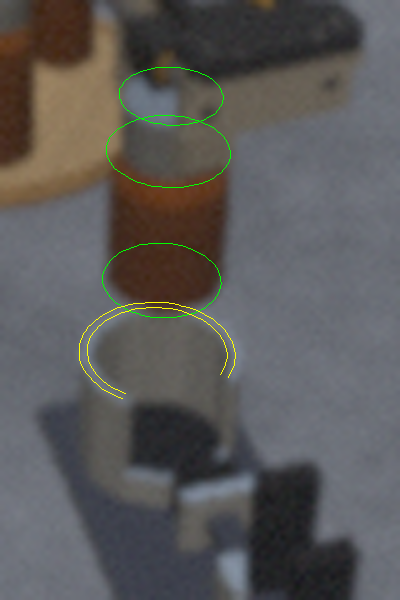

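```bash
python3 o2.py .568 -.059 .5665 -.0645 b
```

```text
(no output)
```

View pics/o2_b.png

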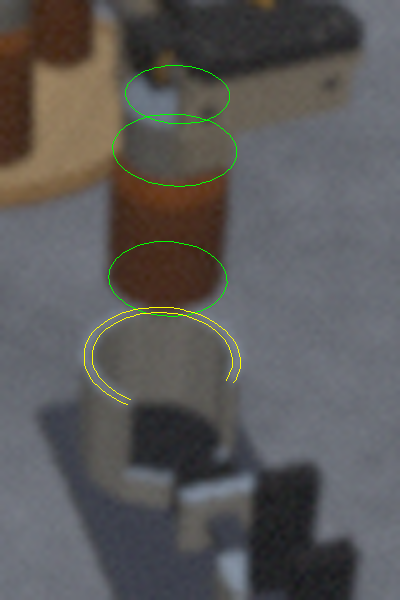

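Run:
```python
from h import *
np.set_printoptions(precision=1,suppress=True,linewidth=200)
im=cv2.imread('pics/side4.png').astype(float); a=cv2.imread('pics/side0.png').astype(float)
# jar saturation (R-B)
s=im[:,:,2]-im[:,:,0]
print('jar R-B, cols 300-314 avg, rows 205-232');print(np.c_[np.arange(205,232),s[205:232,304:314].mean(1)].T)
print('row 212 avg R-B cols');print(np.c_[np.arange(290,328),s[205:216,290:328].mean(0)].T)
g=cv2.cvtColor(np.uint8(a),cv2.COLOR_BGR2GRAY).astype(float)
print('rim side0 rows 215-262 cols 304-311');print(np.c_[np.arange(216,265),g[216:265,304:311].mean(1)].T)
print('rim cols');print(np.c_[np.arange(286,328),g[232:238,286:328].mean(0)].T)
for n,P in {'jar bottom front':[.565,-.060-.028,.117],'rim far out':[.5634,-.0581+.038,.072],'rim far in':[.5634,-.0581+.034,.072]}.items(): print(n,proj('side',P))
print(proj('side',circ:=np.c_[.565+.028*np.cos(np.linspace(0,6.28,99)),-.06+.028*np.sin(np.linspace(0,6.28,99)),np.full(99,.117)]).max(0))
```

```text
jar R-B, cols 300-314 avg, rows 205-232
[[205.  206.  207.  208.  209.  210.  211.  212.  213.  214.  215.  216.  217.  218.  219.  220.  221.  222.  223.  224.  225.  226.  227.  228.  229.  230.  231. ]
 [ 42.5  42.6  40.8  39.5  40.   41.2  40.   40.4  38.7  39.3  39.7  38.6  38.9  37.4  37.6  31.8  20.6  11.    6.3   5.5   7.    7.7   7.8   6.6   6.8   6.7   7.1]]
row 212 avg R-B cols
[[290.  291.  292.  293.  294.  295.  296.  297.  298.  299.  300.  301.  302.  303.  304.  305.  306.  307.  308.  309.  310.  311.  312.  313.  314.  315.  316.  317.  318.  319.  320.  321.
  322.  323.  324.  325.  326.  327. ]
 [-11.2 -11.5 -11.5 -11.7 -10.5  -7.2   3.5  19.4  31.2  35.   35.3  37.3  39.5  39.2  40.6  40.8  41.6  41.6  41.1  41.1  40.1  40.7  38.2  38.4  36.4  35.   33.6  31.6  23.2   9.   -3.5  -9.2
  -10.4 -11.  -10.7 -11.6 -11.2 -10.9]]
rim side0 rows 215-262 cols 304-311
[[216.  217.  218.  219.  220.  221.  222.  223.  224.  225.  226.  227.  228.  229.  230.  231.  232.  233.  234.  235.  236.  237.  238.  239.  240.  241.  242.  243.  244.  245.  246.  247.
  248.  249. 
[... 315 characters left out ...]
   53.4  75.1  90.   90.4  85.4  84.   83.4  77.4  69.9  64.3  62.4  64. ]]
rim cols
[[286.  287.  288.  289.  290.  291.  292.  293.  294.  295.  296.  297.  298.  299.  300.  301.  302.  303.  304.  305.  306.  307.  308.  309.  310.  311.  312.  313.  314.  315.  316.  317.
  318.  319.  320.  321.  322.  323.  324.  325.  326.  327. ]
 [ 97.3  96.5  95.5  95.3  93.8  93.   97.5 105.8 103.2  95.3  89.3  86.3  84.8  86.7  89.   90.2  89.5  90.2  90.2  91.2  91.   90.8  93.3  93.   93.3  92.3  89.   87.   85.7  86.   85.7  84.7
   79.3  79.3  89.3 105.5 107.  102.8 104.5 104.8 106.  105.3]]
jar bottom front [[308.2 223.1]]
rim far out [[303.7 219.4]]
rim far in [[303.9 220.4]]
[318.7 223.2]
```

Run:
```python
from h import *
np.set_printoptions(precision=2,suppress=True,linewidth=200)
t=np.linspace(0,6.283,181)
def C(x,y,r,z): return np.c_[x+r*np.cos(t),y+r*np.sin(t),0*t+z]
def ext(n,P): p=proj(n,P);return np.r_[p.min(0),p.max(0)]
print('side rim r36',ext('side',C(.5634,-.0581,.036,.072)))
print('side jar bottom',ext('side',C(.565,-.060,.028,.117)),'row212 z~.13', ext('side',C(.565,-.060,.028,.135)))
print('top rim r36/38/34',ext('top',C(.5634,-.0581,.036,.072)))
g=cv2.cvtColor(cv2.imread('pics/top0.png'),cv2.COLOR_BGR2GRAY).astype(float)
print(np.c_[np.arange(300,336),g[173:180,300:336].mean(0)].T)
print(np.c_[np.arange(158,194),g[158:194,313:320].mean(1)].T)
```

```text
side rim r36 [290.63 219.9  320.17 239.35]
side jar bottom [295.04 208.21 318.71 223.16] row212 z~.13 [295.21 202.31 319.15 217.15]
top rim r36/38/34 [303.9  162.31 330.28 188.57]
[[300.   301.   302.   303.   304.   305.   306.   307.   308.   309.   310.   311.   312.   313.   314.   315.   316.   317.   318.   319.   320.   321.   322.   323.   324.   325.   326.   327.
  328.   329.   330.   331.   332.   333.   334.   335.  ]
 [ 69.86  69.71  70.86  85.14 120.29 133.71  83.71  41.43  34.43  34.86  33.86  34.    34.43  34.29  34.57  34.29  34.14  33.57  33.71  34.57  34.14  34.29  34.29  34.29  34.57  33.86  34.71  41.14
   72.29 119.71 133.71  95.86  72.    68.86  69.29  68.86]]
[[158.   159.   160.   161.   162.   163.   164.   165.   166.   167.   168.   169.   170.   171.   172.   173.   174.   175.   176.   177.   178.   179.   180.   181.   182.   183.   184.   185.
  186.   187.   188.   189.   190.   191.   192.   193.  ]
 [128.71 121.   102.71 109.86 136.57 115.86  85.29  72.57  54.71  38.71  34.43  34.86  34.14  33.86  34.29  33.86  34.57  34.    34.71  34.    33.86  34.14  34.71  33.14  34.    34.43  34.29  34.86
   48.    95.57 139.43 116.14  83.14  71.86  69.86  70.43]]
```

Run:
```python
from h import *
np.set_printoptions(precision=2,suppress=True,linewidth=200)
t=np.linspace(0,6.283,361)
def C(x,y,r,z): return np.c_[x+r*np.cos(t),y+r*np.sin(t),0*t+z]
def meas(f,x,y,z):
    im=cv2.imread('pics/'+f).astype(float);s=cv2.GaussianBlur(im[:,:,2]-im[:,:,0],(3,3),0)
    m=np.float32(s)
    b=proj('side',C(x,y,.028,z)); m1=proj('side',C(x,y,.028,z+.03))
    cx=b[:,0].mean();bot=b[:,1].max()
    xs=np.arange(int(cx)-3,int(cx)+4);col=s[:,xs].mean(1)
    r=np.arange(int(bot)-10,int(bot)+9);v=col[r]
    hi=np.median(v[:4]);lo=np.median(v[-4:]);th=(hi+lo)/2
    k=np.where((v[:-1]>th)&(v[1:]<=th))[0][-1];eb=r[k]+(v[k]-th)/(v[k]-v[k+1])
    rr=int(m1[:,1].mean());row=s[rr-2:rr+3].mean(0);c=np.arange(int(cx)-18,int(cx)+19);w=row[c]
    print(f,'bottom meas',round(eb,2),'pred',round(bot,2),'hi/lo',hi,lo)
    print('  width row',rr,'pred',m1[:,0].min().round(2),m1[:,0].max().round(2));print('  ',np.c_[c,w].T[1].round(0).astype(int),c[0])
meas('side0.png',.432,.2745,.020)
meas('side3.png',.4323,.2749,.188)
meas('side4.png',.565,-.0602,.117)
```

```text
Traceback (most recent call last):
IndexError: index -1 is out of bounds for axis 0 with size 0
```

Run:
```python
from h import *
np.set_printoptions(precision=2,suppress=True,linewidth=200)
t=np.linspace(0,6.283,361)
def C(x,y,r,z): return np.c_[x+r*np.cos(t),y+r*np.sin(t),0*t+z]
def meas(f,x,y,z):
    im=cv2.imread('pics/'+f).astype(float)
    b=proj('side',C(x,y,.028,z)); m1=proj('side',C(x,y,.028,z+.03))
    cx=b[:,0].mean();bot=b[:,1].max();xs=np.arange(int(cx)-3,int(cx)+4);r=np.arange(int(bot)-9,int(bot)+9)
    print(f,'bot pred',bot.round(2),r[0]);print(im[:,xs].mean(1)[r].T.round(0).astype(int))
    rr=int(m1[:,1].mean());c=np.arange(int(cx)-18,int(cx)+19)
    print(' row',rr,'pred',m1[:,0].min().round(2),m1[:,0].max().round(2),c[0]);print(im[rr-2:rr+3].mean(0)[c].T.round(0).astype(int))
meas('side0.png',.432,.2745,.020)
meas('side3.png',.4323,.2749,.188)
meas('side4.png',.565,-.0602,.117)
```

```text
side0.png bot pred 179.08 170
[[ 26  27  33  28  28  27  32  45  66  84  94  94  95  96  97  97  99  98]
 [ 40  40  44  41  40  42  45  61  87 111 123 125 125 127 127 128 130 131]
 [ 66  66  69  67  66  67  69  83 108 133 145 147 148 150 151 152 153 154]]
 row 166 pred 242.25 260.24 233
[[117 117 117 117 117 117 114 113 107  89  61  41  30  27  29  29  29  28  28  28  28  27  30  31  30  28  39  62  85  97 100 100 101  95  83  62  51]
 [109 108 109 109 108 109 106 107 103  91  68  49  43  40  43  42  43  43  43  42  41  41  41  40  41  38  52  81 112 128 132 132 132 126 111  86  69]
 [106 105 105 105 105 106 103 105 105  98  80  68  66  66  68  68  70  69  69  69  67  67  66  63  62  60  70  99 133 150 155 157 156 150 134 111  93]]
side3.png bot pred 130.34 121
[[ 26  28  27  23  25  25  28  31  38  44  49  51  49  43  43  42  42  41]
 [ 40  40  40  38  39  39  40  40  45  44  47  50  47  42  42  41  41  42]
 [ 67  67  67  64  66  65  66  67  73  81  90  97 107 119 126 125 117 108]]
 row 116 pred 239.18 258.67 231
[[116 116 116 117 114 116 113 107  91  63  38  28  24  24  25  23  26 
[... 371 characters left out ...]
99  99  99]]
side4.png bot pred 223.22 214
[[30 29 30 31 33 32 40 56 74 85 89 91 90 90 89 89 91 91]
 [43 43 44 43 44 43 50 62 78 90 94 95 94 95 94 94 94 95]
 [70 69 70 70 71 70 73 79 87 93 96 98 97 97 96 97 97 98]]
 row 205 pred 295.34 319.46 288
[[118 119 119 118 117 119 118 108  84  51  33  29  30  30  30  29  31  31  30  31  31  33  29  29  29  31  31  31  32  30  35  52  81 102 111 113 111]
 [111 111 110 111 110 111 110 102  82  56  43  41  42  43  42  45  45  46  46  46  44  45  45  44  44  44  44  45  43  41  44  55  79  96 104 106 104]
 [107 108 108 107 107 108 107 100  87  69  64  64  66  67  70  71  71  73  72  73  73  73  73  72  71  72  70  69  67  64  63  70  83  95 102 102 102]]
```

Run:
```python
from h import *
np.set_printoptions(precision=2,suppress=True,linewidth=200)
t=np.linspace(0,6.283,361)
def C(x,y,r,z): return np.c_[x+r*np.cos(t),y+r*np.sin(t),0*t+z]
im=cv2.imread('pics/side0.png').astype(float)
for r,z in((.023,.125),(.023,.095),(.028,.095)):
    p=proj('side',C(.432,.2745,r,z));print(r,z,p.min(0),p.max(0))
print(im[138:168,249:254].mean(1).T.round(0).astype(int),138)
print(im[144:148].mean(0)[236:266].T.round(0).astype(int),236)
# platter edges
for r,z in((.11,.027),(.11,0.0)):
    p=proj('side',C(.4896,.2495,r,z));print('platter',r,z,p.min(0),p.max(0))
print(im[155:205,268:275].mean(1).T.round(0).astype(int),155)
# bowl & slim b bottoms skipped
```

```text
0.023 0.125 [242.55 141.21] [257.86 148.73]
0.023 0.095 [243.08 149.77] [258.17 157.45]
0.028 0.095 [241.44 148.96] [259.81 158.31]
[[ 32  31  43  71 102 120 126 125 127 124 116 100  80  74  72  73  72  73  67  55  42  34  30  30  26  28  27  29  29  27]
 [ 30  32  41  65  91 108 113 112 114 112 107  95  81  76  75  76  75  77  72  66  61  59  55  52  45  43  43  44  44  40]
 [119 107 103 104 104 104 105 103 105 103 100  92  81  77  77  76  77  79  81  88  96 100  98  89  78  72  70  70  69  67]] 138
[[111 114 114 115 114 112 112 113 118 120 125 126 125 125 125 126 126 125 124 121 115 100  70  45  31  41  65  93 106 108]
 [104 106 106 106 105 104 104 104 108 110 112 113 112 113 112 112 113 113 112 109 104  92  65  44  31  40  61  86  99 100]
 [100 104 104 103 102 100 101 100 102 100 104 104 104 104 104 104 104 104 104 102 100  94  86  84  82  81  82  91  97  98]] 236
platter 0.11 0.027 [234.65 157.66] [305.67 197.14]
platter 0.11 0.0 [235.23 164.57] [305.35 204.54]
[[124 123 117 104  86  76  71  72  73  72  66  54  42  37  37  35  37  33  33  32  31  31  31  35  36  33  31  33  35  34  35  34  33  35  37  40  49  63  78  88  91  88  76  68  67  68  77  95 107
  110]
 [111 110 106  98  87  80  78  78  80  79  76  69  63  60  59  55  53  49  47  47  46  47  46  48  48  46  45  47  48  49  48  46  48  48  52  55  66  84 103 116 120 118 105  97  97  93  89  94 100
  103]
 [104 104 101  95  86  83  81  82  85  88  88  90  94  94  92  86  80  74  73  72  71  71  70  72  71  71  70  71  72  73  71  71  72  71  75  79  89 105 124 138 143 140 129 123 123 116 104  99  99
  100]] 155
```

Numeric edge checks put the well at about (0.5665, −0.0615) as a mean of both cameras, and the jar is within about 2 mm of that. I'll shift by that small amount and lower in steps, watching the force.

Call:
apply_moves(targets=[1,0.0025,0.004,0.03,0,1,0,0,0.04,0,1,0,0,0.025,0,1,0,0,0.02,0,1,0,0,0.02,0,1,0,0,0.02,0,1,0,0,0,0])

```text
clock: 8.7
position: [0.5655, -0.0619, 0.1329]
ee_rot: [-3.103, -0.489, 0.002]
force: [0.5, -0.5, -2.5]
width: 0.497
```

Run:
```python
from h import *
to(.5665,-.0615,.0908)
print(arm.observe()['force'],arm.observe()['ft_torque'],arm.observe()['width'])
o=(260,170)
im=snap('side','side5.png')[o[1]:o[1]+120,o[0]:o[0]+120]
cv2.imwrite(f'pics/side5c.png',cv2.resize(im[:,:,::-1],None,fx=5,fy=5,interpolation=cv2.INTER_CUBIC))
```

```text
tcp [ 0.5655 -0.0619  0.1329] yaw 17.92 tilt 0.06 d mm [ 1.1 -0.1 42.1] rows 1 share/row [ 0.0029 -0.0002  0.1052]
[ 0.47521662 -0.5427969  -2.52679714] [ 0.01350172 -0.01268708  0.01980313] 0.4968355156652663
```

View pics/side5c.png

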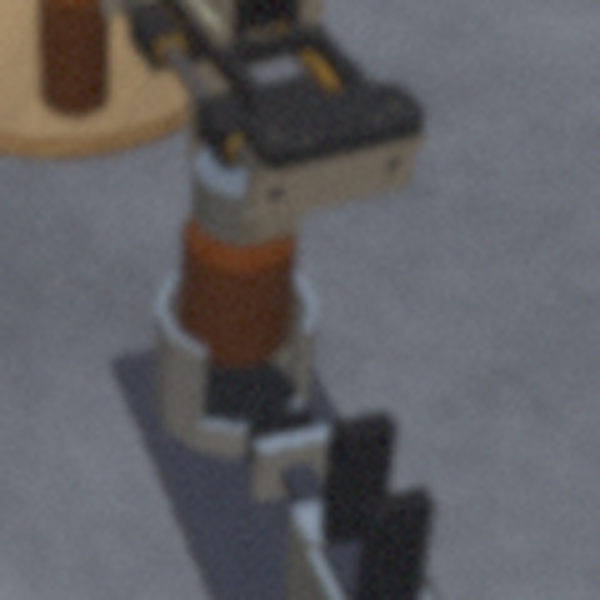

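The jar, crop x ≈ 182–293, sits centred in the rim, crop x ≈ 158–318. Continuing down, slower near the floor.

Call:
apply_moves(targets=[1,0,0,0.025,0,1,0,0,0.025,0,1,0,0,0.02,0,1,0,0,0.015,0,1,0,0,0.005,0,1,0,0,0,0])

```text
clock: 9.5
position: [0.5659, -0.0619, 0.0975]
ee_rot: [3.103, 0.489, 0.0]
force: [0.1, -0.6, -1.3]
width: 0.495
```

Call:
apply_moves(targets=[1,0,0,0.0025,0,1,0,0,0,0])

```text
clock: 9.75
position: [0.566, -0.0619, 0.0967]
ee_rot: [3.103, 0.489, 0.0]
force: [0.1, -0.5, -1.8]
width: 0.496
```

Call:
apply_moves(targets=[1,0,0,0.0025,0,1,0,0,0,0])

```text
clock: 10.0
position: [0.5659, -0.0619, 0.0955]
ee_rot: [3.103, 0.489, 0.0]
force: [0.6, 0.1, -1.3]
width: 0.495
```

Call:
apply_moves(targets=[1,0,0,0.0025,0,1,0,0,0.0025,0,1,0,0,0,0])

```text
clock: 10.38
position: [0.5658, -0.0619, 0.0934]
ee_rot: [-3.103, -0.489, 0.0]
force: [0.8, -0.1, -2.3]
width: 0.495
```

Call:
apply_moves(targets=[1,0,0,0.0025,0,1,0,0,0,0])

```text
clock: 10.62
position: [0.5658, -0.062, 0.0924]
ee_rot: [3.103, 0.489, -0.0]
force: [-0.9, -0.6, -2.2]
width: 0.498
```

Call:
apply_moves(targets=[1,0,0,0.0025,0,1,0,0,0,0])

```text
clock: 10.88
position: [0.5659, -0.0619, 0.0915]
ee_rot: [3.103, 0.489, 0.0]
force: [-0.1, 0.3, -1.6]
width: 0.499
```

Call:
apply_moves(targets=[1,0,0,0.0025,0,1,0,0,0,0])

```text
clock: 11.12
position: [0.5661, -0.0619, 0.0908]
ee_rot: [3.103, 0.489, 0.001]
force: [-0.3, 0.4, 2.1]
width: 0.495
```

Call:
apply_moves(targets=[1,0,0,0.0025,0,1,0,0,0,0])

```text
clock: 11.38
position: [0.5662, -0.0618, 0.09]
ee_rot: [3.103, 0.489, 0.001]
force: [-1.7, -0.2, 5.1]
width: 0.498
```

The floor is felt at TCP z ≈ 0.091 as predicted, with Fz going from −2 to +5. I'll ease up about 0.8 mm so the jar just rests, then open.

Call:
apply_moves(targets=[1,0,0,-0.002,0,1,0,0,0,0])

```text
clock: 11.62
position: [0.5661, -0.0619, 0.0905]
ee_rot: [3.103, 0.489, 0.001]
force: [-0.2, 0.2, 4.3]
width: 0.491
```

Call:
apply_moves(targets=[0.45,0,0,0,0,0.4,0,0,0,0,0.3,0,0,0,0,0.2,0,0,0,0,0.1,0,0,0,0,0,0,0,0,0,0,0,0,0,0,0,0,0,0,0,0,0,0,0,0])

```text
clock: 12.75
position: [0.5659, -0.0619, 0.0903]
ee_rot: [3.103, 0.489, -0.0]
force: [0.8, -0.6, 0.6]
width: 1.003
```

Call:
apply_moves(targets=[0,0,0,-0.03,0,0,0,0,-0.06,0,0,0,0,-0.08,0,0,0,0,-0.08,0,0,0,0,-0.08,0,0,0,0,0,0])

```text
clock: 13.5
position: [0.5675, -0.0617, 0.2258]
ee_rot: [3.102, 0.489, 0.009]
force: [-0.1, 0.3, -0.7]
width: 0.999
```

Run:
```python
from h import *
to(.607,-.29,.225,yaw=1.792)
o=(260,170)
im=snap('side','side6.png')[o[1]:o[1]+120,o[0]:o[0]+120]
cv2.imwrite(f'pics/side6c.png',cv2.resize(im[:,:,::-1],None,fx=5,fy=5,interpolation=cv2.INTER_CUBIC))
```

```text
tcp [ 0.5675 -0.0617  0.2258] yaw 17.92 tilt 0.33 d mm [-32.7 229.3   1.1] rows 5 share/row [-0.0163  0.1147  0.0006]
turn deg -84.8 share total -0.942 or half 1.058 -2.942
```

View pics/side6c.png

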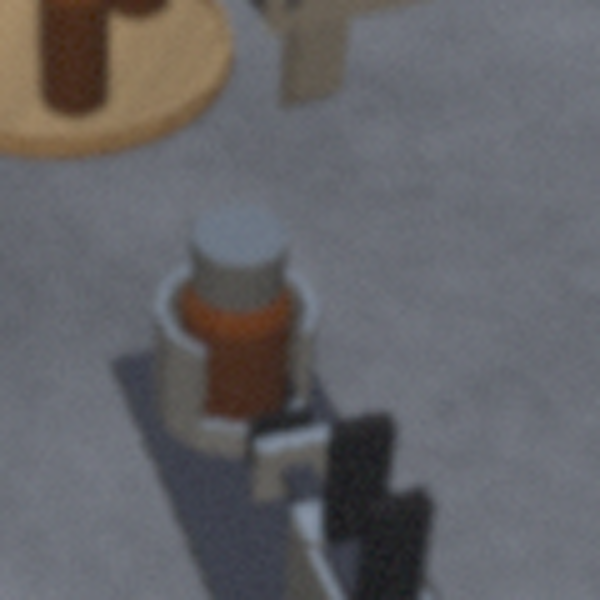

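The jar stands upright in the well, cap at crop (238,235). Next I move behind the trigger, turning and shutting the gripper on the way.

Call:
apply_moves(targets=[1,-0.013,0.115,0,0,1,-0.013,0.115,0,0,1,-0.013,0.115,0,0,1,-0.013,0.115,0,0,1,-0.013,0.115,0,0,1,0,0,0,-0.105,1,0,0,0,-0.105,1,0,0,0,-0.105,1,0,0,0,-0.105,1,0,0,0,-0.105,1,0,0,0,-0.105,1,0,0,0,-0.105,1,0,0,0,-0.105,1,0,0,0,-0.102,1,0,0,0,0,1,0,0,0,0], grip_force=30)

```text
clock: 15.55
position: [0.6116, -0.2887, 0.2218]
ee_rot: [-1.966, -2.449, 0.0]
force: [-0.4, -0.5, 0.8]
width: 0.008
```

```bash
cat >> h.py <<'E'
ORG=np.array([.566,-.061]);YAW=1.792;EX=np.array([np.cos(YAW),np.sin(YAW)]);EY=np.array([-EX[1],EX[0]])
def cl(p): d=np.asarray(p)[:2]-ORG;return np.array([d@EX,d@EY])*1000
E
python3 - <<'E'
from h import *
p=ORG-.235*EX
to(p[0],p[1],.1,yaw=YAW)
o=arm.observe();print(cl(o['position']),o['width'],o['joints'].round(2))
for n,(ox,oy) in (('top',(290,90)),('side',(250,190))):
    im=snap(n,n+'7.png')[oy:oy+160,ox:ox+180]
    cv2.imwrite(f'pics/{n}7c.png',cv2.resize(im[:,:,::-1],None,fx=3.5,fy=3.5,interpolation=cv2.INTER_CUBIC))
E
```

```text
tcp [ 0.6116 -0.2887  0.2218] yaw 102.5 tilt 0.05 d mm [ -2.9   5.5 121.8] rows 3 share/row [-0.0024  0.0046  0.1015]
turn deg -0.2 share total -0.002 or half 1.998 -2.002
[-232.16461968    5.44718751] 0.008005226471093441 [ 0.73  0.6  -0.61  1.4   0.35  1.25  0.31]
```

View pics/side7c.png

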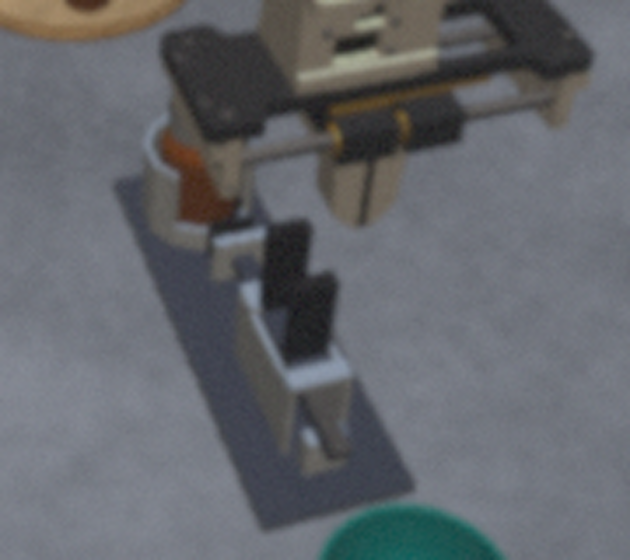

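View pics/top7c.png

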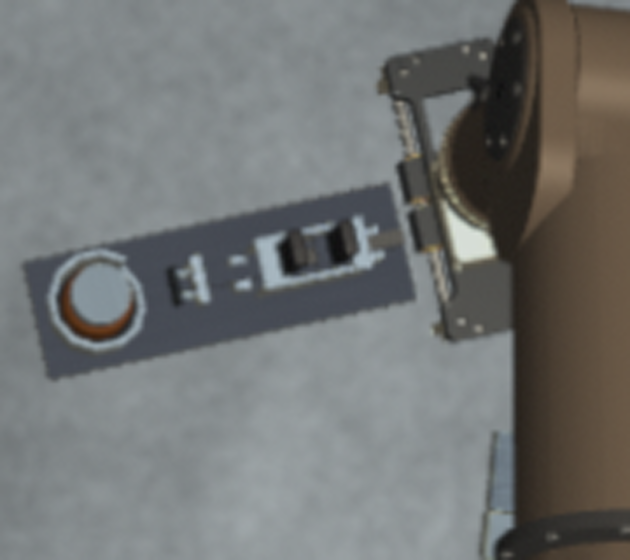

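Call:
apply_moves(targets=[1,0,0.014,0.08,0,1,0,0,0.08,0,1,0,0,0.08,0,1,0,0,0.06,0,1,0,0,0,0,1,0,0,0,0])

```text
clock: 16.4
position: [0.6181, -0.2875, 0.1035]
ee_rot: [1.962, 2.452, 0.001]
force: [1.0, -0.5, 0.5]
width: 0.004
```

Run:
```python
from h import *
o=arm.observe();print(cl(o['position']),o['position'],o['force'])
for n,(ox,oy) in (('top',(290,90)),('side',(250,190))):
    im=snap(n,n+'8.png')[oy:oy+160,ox:ox+180]
    cv2.imwrite(f'pics/{n}8c.png',cv2.resize(im[:,:,::-1],None,fx=3.5,fy=3.5,interpolation=cv2.INTER_CUBIC))
```

```text
[-232.43872881   -1.09454458] [ 0.61806589 -0.28753499  0.10346927] [ 1.01929802 -0.47505017  0.54893449]
```

View pics/side8c.png

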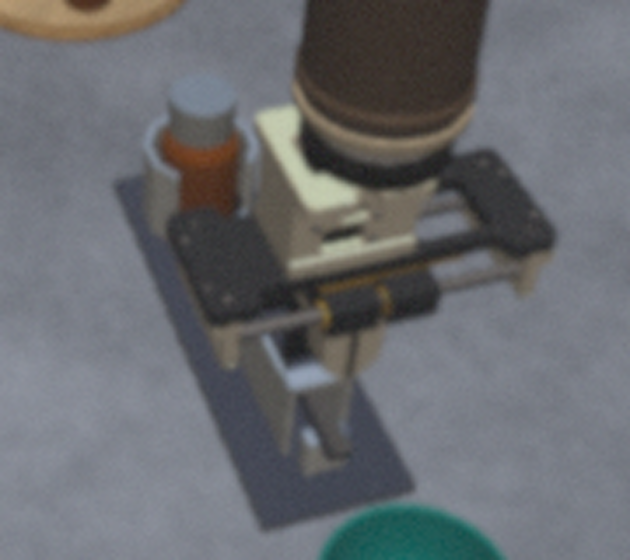

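View pics/top8c.png

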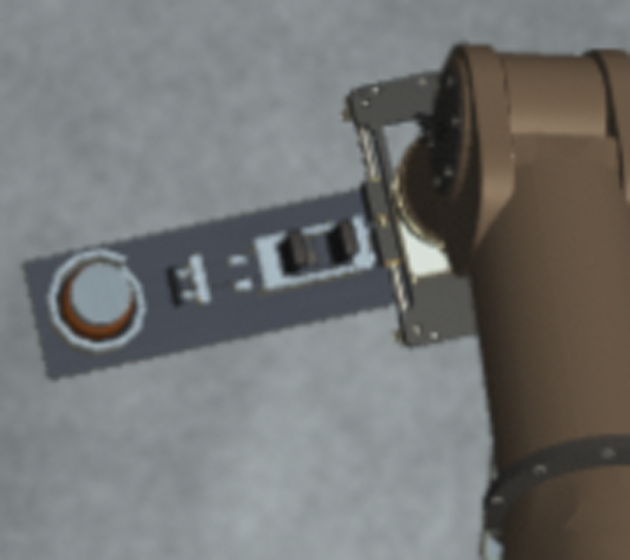

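Call:
apply_moves(targets=[1,0.025,-0.0025,0,0,1,0.02,0,0,0,1,0,0,0,0])

```text
clock: 16.88
position: [0.6125, -0.2688, 0.1028]
ee_rot: [1.96, 2.455, 0.001]
force: [0.1, 0.5, -0.4]
width: -0.001
```

Call:
apply_moves(targets=[1,0.005,0,0,0,1,0,0,0,0])

```text
clock: 17.12
position: [0.612, -0.2683, 0.1023]
ee_rot: [1.962, 2.453, -0.0]
force: [-0.8, 1.0, -0.1]
width: 0.008
```

Call:
apply_moves(targets=[1,0.005,0,0,0,1,0,0,0,0])

```text
clock: 17.38
position: [0.6115, -0.2662, 0.1023]
ee_rot: [-1.962, -2.453, -0.0]
force: [-0.3, 0.3, 0.3]
width: 0.0
```

Call:
apply_moves(targets=[1,0.005,0,0,0,1,0,0,0,0])

```text
clock: 17.62
position: [0.6111, -0.2642, 0.1023]
ee_rot: [-1.962, -2.454, 0.0]
force: [0.1, 0.8, -0.1]
width: 0.002
```

Call:
apply_moves(targets=[1,0.005,0,0,0,1,0,0,0,0])

```text
clock: 17.88
position: [0.6109, -0.2639, 0.1024]
ee_rot: [1.962, 2.451, -0.001]
force: [2.0, -3.9, -1.9]
width: 0.006
```

Call:
apply_moves(targets=[1,0.005,0,0,0,1,0,0,0,0])

```text
clock: 18.12
position: [0.6106, -0.2623, 0.1024]
ee_rot: [1.962, 2.45, -0.001]
force: [2.3, -5.9, -2.6]
width: 0.006
```

Call:
apply_moves(targets=[1,0.005,0,0,0,1,0,0,0,0])

```text
clock: 18.38
position: [0.6102, -0.2605, 0.1024]
ee_rot: [1.962, 2.45, -0.002]
force: [4.0, -5.6, -1.8]
width: 0.003
```

Call:
apply_moves(targets=[1,0.005,0,0,0,1,0,0,0,0])

```text
clock: 18.62
position: [0.6097, -0.2587, 0.1025]
ee_rot: [1.962, 2.45, -0.002]
force: [4.1, -7.1, -3.0]
width: 0.003
```

Call:
apply_moves(targets=[1,0.005,0,0,0,1,0,0,0,0])

```text
clock: 18.88
position: [0.6093, -0.2568, 0.1024]
ee_rot: [1.962, 2.45, -0.002]
force: [2.8, -7.7, -3.0]
width: 0.005
```

Call:
apply_moves(targets=[1,0.005,0,0,0,1,0,0,0,0])

```text
clock: 19.12
position: [0.6089, -0.2549, 0.1025]
ee_rot: [1.962, 2.45, -0.002]
force: [3.8, -6.4, -2.5]
width: 0.006
```

Call:
apply_moves(targets=[1,0.005,0,0,0,1,0,0,0,0])

```text
clock: 19.38
position: [0.6085, -0.2531, 0.1024]
ee_rot: [1.963, 2.45, -0.002]
force: [2.4, -7.2, -3.5]
width: 0.004
```

Call:
apply_moves(targets=[1,0.005,0,0,0,1,0,0,0,0])

```text
clock: 19.62
position: [0.6081, -0.2513, 0.1024]
ee_rot: [1.963, 2.449, -0.002]
force: [3.9, -7.6, -3.2]
width: 0.0
```

```bash
cat >> h.py <<'E'
def lookj(tag):
    im=snap('top',f'top{tag}.png')
    c=im[150:200,295:400,::-1]
    cv2.imwrite(f'pics/j{tag}.png',cv2.resize(c,None,fx=7,fy=7,interpolation=cv2.INTER_CUBIC))
    g=cv2.cvtColor(im,cv2.COLOR_RGB2GRAY).astype(np.float32)
    # profile along clamp x at z .044 averaged over |y|<10mm
    xs=np.arange(-.110,-.015,.001);ys=np.linspace(-.012,.012,9);P=[]
    for y in ys:
        w=ORG_T[None]+xs[:,None]*EX+y*EY
        q=proj('top',np.c_[w,np.full(len(xs),.058)]).astype(np.float32)
        P.append(cv2.remap(g,q[:,0][None],q[:,1][None],cv2.INTER_CUBIC)[0])
    return xs*1000,np.mean(P,0)
ORG_T=np.array([.564,-.060])
E
python3 - <<'E'
from h import *
np.set_printoptions(linewidth=220)
o=arm.observe();print(cl(o['position']),o['force'],o['force'][:2]@EX)
x,p=lookj('9');print(np.c_[x,p].round(0).astype(int)[::2].T)
import shutil
E
```

```text
[-194.85957661    0.69971424] [ 3.93784109 -7.57650184 -3.21802126] -8.255871872620276
[[-110 -108 -106 -104 -102 -100  -98  -96  -94  -92  -90  -88  -86  -84  -82  -80  -78  -76  -74  -72  -70  -68  -66  -64  -62  -60  -58  -56  -54  -52  -50  -48  -46  -44  -42  -40  -38  -36  -34  -32  -30  -28  -26
   -24  -22  -20  -18  -16]
 [ 104   89   78   75   75   75   75   75   75   75   75   75   75   75   75   74   76   92  131  164  179  171  144  115  103  107  109  105   88   64   44   35   42   59   71   75   83  108  140  147  125  107  111
   125  137  143  146  148]]
```

View pics/j9.png

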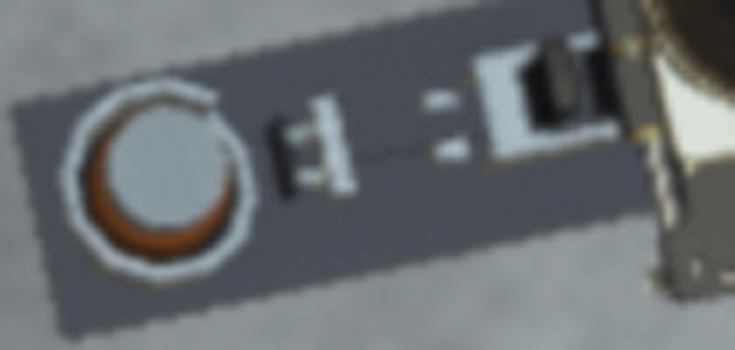

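```bash
cat >> h.py <<'E'
def prof(im):
    g=cv2.cvtColor(im,cv2.COLOR_RGB2GRAY).astype(np.float32)
    xs=np.arange(-.110,-.015,.0005);P=[]
    for y in np.linspace(-.012,.012,9):
        w=ORG_T[None]+xs[:,None]*EX+y*EY
        q=proj('top',np.c_[w,np.full(len(xs),.058)]).astype(np.float32)
        P.append(cv2.remap(g,q[:,0][None],q[:,1][None],cv2.INTER_CUBIC)[0])
    p=np.mean(P,0);x=xs*1000
    k=p[(x<-35)].argmax(); k2=k+p[k:k+70].argmin()
    wt=np.clip(p[k-14:k+15]-115,0,None);h=(x[k-14:k+15]*wt).sum()/wt.sum()
    a=max(k2-12,0);wt=np.clip(62-p[a:k2+13],0,None);pd=(x[a:k2+13]*wt).sum()/wt.sum()
    return h,pd,pd-h
E
python3 - <<'E'
from h import *
for f in('0','7','8','9'):
    print(f,np.round(prof(cv2.imread(f'pics/top{f}.png')[:,:,::-1]),2))
E
```

```text
0 [-82.42 -60.64  21.78]
7 [-82.36 -60.7   21.67]
8 [-82.34 -60.7   21.64]
9 [-69.59 -47.82  21.77]
```

The top camera resolves the jaw well. The head plate went from −82.4 to −69.6, so the jaw is 12.8 mm forward, and the pad-to-head gap of 21.7 gives the pad compression directly. I'll finish this stroke, return and repeat.

Call:
apply_moves(targets=[1,0.005,0,0,0,1,0.001,0,0,0,1,0,0,0,0])

```text
clock: 20.05
position: [0.6076, -0.2492, 0.1025]
ee_rot: [1.963, 2.449, -0.002]
force: [3.3, -8.2, -3.1]
width: 0.002
```

```bash
cat > st.py <<'E'
from h import *
import sys
o=arm.observe();f=o['force'];h=prof(snap('top',f'top{sys.argv[1]}.png'))
print('t',round(o['clock'],2),'tcp cl',cl(o['position']).round(2),'z',o['position'][2].round(4),'push',(-f[:2]@EX).round(1),'lat',(f[:2]@EY).round(1),'fz',f[2].round(1),'head,pad,gap',np.round(h,2),'jaw+',round(h[0]+82.38,2),'press',round(21.7-h[2],2))
E
python3 st.py 10
```

```text
t 20.05 tcp cl [-192.73    0.69] z 0.1025 push 8.8 lat -1.4 fz -3.1 head,pad,gap [-67.49 -45.88  21.61] jaw+ 14.89 press 0.09
```

Call:
apply_moves(targets=[1,-0.02,0,0,0,1,-0.022,0,0,0,1,0,0,0,0,1,0.01,0,0,0,1,0.01,0,0,0,1,0,0,0,0])

```text
clock: 20.85
position: [0.609, -0.2565, 0.1023]
ee_rot: [1.962, 2.451, -0.002]
force: [1.3, -6.2, -2.7]
width: 0.004
```

```bash
python3 st.py 11
```

```text
t 20.85 tcp cl [-200.13    0.94] z 0.1023 push 6.4 lat 0.1 fz -2.7 head,pad,gap [-59.76 -39.38  20.38] jaw+ 22.62 press 1.32
```

Call:
apply_moves(targets=[1,0.005,0,0,0,1,0.005,0,0,0,1,0,0,0,0])

```text
clock: 21.28
position: [0.6082, -0.2531, 0.1023]
ee_rot: [1.963, 2.451, -0.002]
force: [2.4, -8.0, -2.4]
width: 0.005
```

```bash
python3 st.py 12; python3 -c "
import cv2
a=cv2.imread('pics/top12.png')[150:200,295:400]
cv2.imwrite('pics/j12.png',cv2.resize(a,None,fx=7,fy=7,interpolation=cv2.INTER_CUBIC))"
```

```text
t 21.27 tcp cl [-196.68    0.97] z 0.1023 push 8.4 lat -0.6 fz -2.4 head,pad,gap [-56.43 -36.01  20.43] jaw+ 25.95 press 1.27
```

View pics/j12.png

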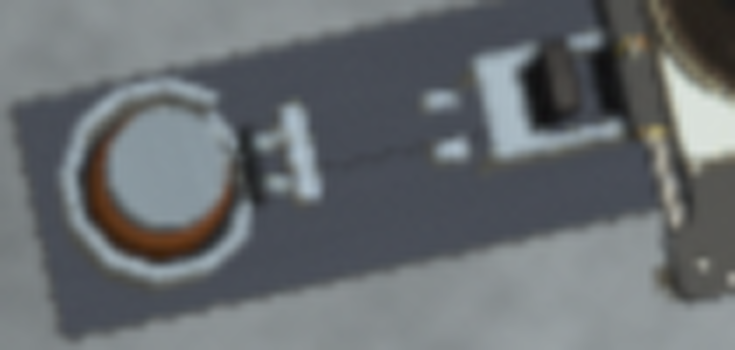

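Call:
apply_moves(targets=[1,0.005,0,0,0,1,0.004,0,0,0,1,0,0,0,0])

```text
clock: 21.7
position: [0.6075, -0.2498, 0.1023]
ee_rot: [1.963, 2.45, -0.003]
force: [2.4, -7.9, -3.6]
width: 0.005
```

```bash
python3 st.py 13
```

```text
t 21.7 tcp cl [-193.33    0.96] z 0.1023 push 8.3 lat -0.6 fz -3.6 head,pad,gap [-53.19 -32.22  20.98] jaw+ 29.19 press 0.72
```

Call:
apply_moves(targets=[1,-0.02,0,0,0,1,-0.021,0,0,0,1,0,0,0,0,1,0.01,0,0,0,1,0.006,0,0,0,1,0,0,0,0])

```text
clock: 22.5
position: [0.6098, -0.2591, 0.1023]
ee_rot: [1.962, 2.451, -0.002]
force: [3.4, -6.2, -3.8]
width: 0.006
```

```bash
python3 st.py 14
```

```text
t 22.5 tcp cl [-202.93    0.7 ] z 0.1023 push 6.8 lat -1.9 fz -3.8 head,pad,gap [-47.7  -28.66  19.04] jaw+ 34.68 press 2.66
```

```bash
python3 -c "
import cv2
a=cv2.imread('pics/top14.png')[150:200,295:400]
cv2.imwrite('pics/j14.png',cv2.resize(a,None,fx=7,fy=7,interpolation=cv2.INTER_CUBIC))"
```

```text
(no output)
```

View pics/j14.png

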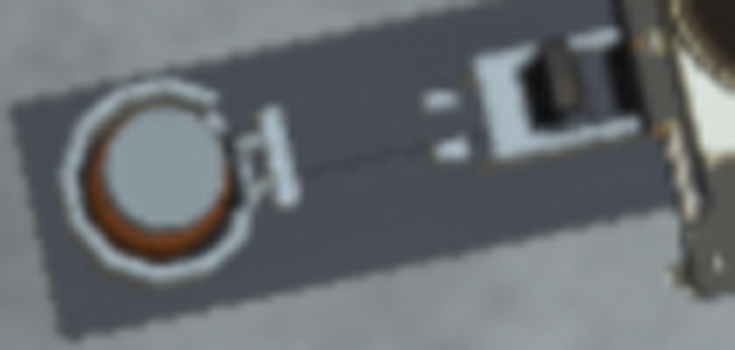

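Call:
apply_moves(targets=[1,0.004,0,0,0,1,0,0,0,0])

```text
clock: 22.8
position: [0.6096, -0.2579, 0.1023]
ee_rot: [1.962, 2.45, -0.002]
force: [3.1, -7.7, -2.8]
width: 0.009
```

```bash
python3 st.py 15
```

```text
t 22.8 tcp cl [-201.69    0.71] z 0.1023 push 8.2 lat -1.3 fz -2.8 head,pad,gap [-46.52 -27.25  19.27] jaw+ 35.86 press 2.43
```

Call:
apply_moves(targets=[1,0.004,0,0,0,1,0,0,0,0])

```text
clock: 23.1
position: [0.6092, -0.2565, 0.1023]
ee_rot: [1.962, 2.45, -0.002]
force: [3.6, -7.8, -4.2]
width: 0.005
```

```bash
python3 st.py 16
```

```text
t 23.1 tcp cl [-200.21    0.71] z 0.1023 push 8.4 lat -1.8 fz -4.2 head,pad,gap [-45.13 -26.11  19.02] jaw+ 37.25 press 2.68
```

```bash
cat >> h.py <<'E'
def cap(im):
    """cap centroid (clamp x,y mm) from bluish-gray steel disc, via phase correlation to top9"""
    ref=cv2.imread('pics/top9.png').astype(np.float32);b=im[:,:,::-1].astype(np.float32)
    # disc region only
    sl=(slice(160,188),slice(306,334))
    def ch(a): return np.ascontiguousarray((a[:,:,0]-a[:,:,2])[sl])
    def m(a):
        s=a[sl]; w=np.clip(s[:,:,0]-70,0,90); yy,xx=np.mgrid[160:188,306:334]
        c=proj('top',[[.564,-.06,.117]])[0]
        d=np.hypot(xx-c[0],yy-c[1])<10.3; w=w*d
        return np.array([(xx*w).sum(),(yy*w).sum()])/w.sum()
    return m(b)-m(ref)
E
python3 - <<'E'
from h import *
for k in (9,10,11,12,13,14,15,16): print(k,cap(cv2.imread(f'pics/top{k}.png')[:,:,::-1]).round(2))
c=proj('top',[[.564,-.06,.117]])[0];print(c, proj('top',[[.564+.005*EX[0],-.06+.005*EX[1],.117]])[0]-c)
E
```

```text
9 [0. 0.]
10 [ 0. -0.]
11 [-0.01 -0.  ]
12 [-0.19  0.01]
13 [-0.33  0.06]
14 [-0.67  0.19]
15 [-0.96  0.27]
16 [-1.35  0.35]
[318.72617531 173.34527645] [-1.84616795  0.40214537]
```

The jar's cap is now sliding with the jaw, and push force is still at baseline (~8.4 N). I re-stroke here so the final stroke has ample travel.

Call:
apply_moves(targets=[1,-0.02,0,0,0,1,-0.004,0,0,0,1,0,0,0,0])

```text
clock: 23.52
position: [0.6109, -0.2635, 0.1023]
ee_rot: [-1.962, -2.453, 0.0]
force: [-0.7, -2.3, 0.1]
width: 0.006
```

```bash
python3 st.py 17
```

```text
t 23.52 tcp cl [-207.45    0.62] z 0.1023 push 2.1 lat 1.1 fz 0.1 head,pad,gap [-45.14 -26.12  19.02] jaw+ 37.24 press 2.68
```

Call:
apply_moves(targets=[1,0.01,0,0,0,1,0.004,0,0,0,1,0,0,0,0])

```text
clock: 23.95
position: [0.61, -0.2598, 0.1024]
ee_rot: [1.962, 2.45, -0.002]
force: [3.3, -6.9, -3.5]
width: 0.005
```

```bash
python3 st.py 18
```

```text
t 23.95 tcp cl [-203.66    0.68] z 0.1024 push 7.5 lat -1.7 fz -3.5 head,pad,gap [-43.46 -24.85  18.6 ] jaw+ 38.92 press 3.1
```

Call:
apply_moves(targets=[1,0.003,0,0,0,1,0,0,0,0])

```text
clock: 24.25
position: [0.6099, -0.2591, 0.1024]
ee_rot: [1.962, 2.45, -0.002]
force: [2.8, -7.9, -3.0]
width: 0.007
```

```bash
sed -i '$a print("cap",cap(cv2.imread(f"pics/top{sys.argv[1]}.png")[:,:,::-1]).round(2))' st.py; python3 st.py 19
```

```text
t 24.25 tcp cl [-202.94    0.68] z 0.1024 push 8.4 lat -1.0 fz -3.0 head,pad,gap [-42.62 -24.88  17.74] jaw+ 39.76 press 3.96
cap [-1.61  0.46]
```

Call:
apply_moves(targets=[1,0.003,0,0,0,1,0,0,0,0])

```text
clock: 24.55
position: [0.6097, -0.2583, 0.1024]
ee_rot: [1.962, 2.449, -0.002]
force: [3.7, -9.1, -2.8]
width: 0.005
```

```bash
python3 st.py 20
```

```text
t 24.55 tcp cl [-202.11    0.66] z 0.1024 push 9.7 lat -1.6 fz -2.8 head,pad,gap [-41.63 -24.84  16.79] jaw+ 40.75 press 4.91
cap [-1.6   0.45]
```

Call:
apply_moves(targets=[1,0.003,0,0,0,1,0,0,0,0])

```text
clock: 24.85
position: [0.6095, -0.2576, 0.1025]
ee_rot: [1.962, 2.448, -0.003]
force: [4.3, -10.4, -4.4]
width: 0.005
```

```bash
python3 st.py 21
python3 - <<'E'
from h import *
for k in (13,14,16,18): print(k,cap(cv2.imread(f'pics/top{k}.png')[:,:,::-1]).round(2))
a=cv2.imread('pics/top21.png')[150:200,295:400]
cv2.imwrite('pics/j21.png',cv2.resize(a,None,fx=7,fy=7,interpolation=cv2.INTER_CUBIC))
E
```

```text
t 24.85 tcp cl [-201.38    0.7 ] z 0.1025 push 11.1 lat -2.0 fz -4.4 head,pad,gap [-40.89 -24.85  16.04] jaw+ 41.49 press 5.66
cap [-1.62  0.45]
13 [-0.33  0.06]
14 [-0.67  0.19]
16 [-1.35  0.35]
18 [-1.61  0.45]
```

View pics/j21.png

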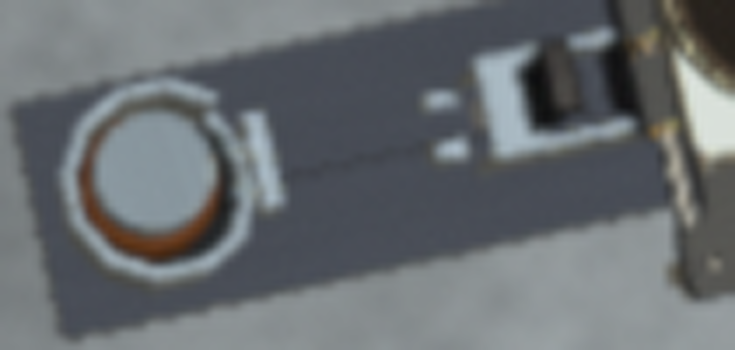

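The cap has stopped sliding, so the jar is on the far wall, and the push force is rising. I'll average the force for a better reading.

```bash
cat > avg.py <<'E'
from h import *
import sys
F=[];H=[];T=[];C=[]
for i in range(int(sys.argv[1])):
    im=eyes.get_image('top');o=arm.observe();F.append(np.r_[-o['force'][:2]@EX,o['force'][:2]@EY,o['force'][2]]);H.append(prof(im)[0]+82.38);T.append(cl(o['position'])[0]);C.append(cap(im))
F=np.array(F);print('t',o['clock'].__round__(2),'F',F.mean(0).round(2),'sd',F.std(0).round(2),'jaw',np.mean(H).round(2),'tcp',np.mean(T).round(2),'cap',np.mean(C,0).round(2))
E
python3 avg.py 12
```

```text
t 25.5 F [10.97 -2.12 -3.89] sd [0.52 0.49 0.42] jaw 41.5 tcp -201.37 cap [-1.62  0.45]
```

Call:
apply_moves(targets=[1,0.003,0,0,0,1,0,0,0,0])

```text
clock: 25.75
position: [0.6094, -0.2569, 0.1025]
ee_rot: [1.962, 2.448, -0.003]
force: [4.8, -10.7, -3.9]
width: 0.011
```

```bash
python3 avg.py 12
```

```text
t 26.35 F [11.93 -2.31 -4.53] sd [0.46 0.54 0.4 ] jaw 42.12 tcp -200.61 cap [-1.64  0.45]
```

```bash
python3 avg.py 1 >/dev/null
python3 - <<'E'
from h import *
import glob
def capedge(im):
    b=im[:,:,0].astype(np.float32) # blue channel (BGR)
    out=[]
    for lo,hi,s in((-.045,-.005,-1),(.005,.04,1)):
        E=[]
        for y in np.linspace(-.012,.012,13):
            xs=np.arange(lo,hi,.00025);w=ORG_T+xs[:,None]*EX+y*EY
            q=proj('top',np.c_[w,np.full(len(xs),.117)]).astype(np.float32)
            p=cv2.remap(b,q[:,0][None],q[:,1][None],cv2.INTER_CUBIC)[0]
            if s<0: p=p[::-1];xs=xs[::-1]
            top=np.median(p[:30]);k=np.where(p<top*.8)[0]
            if len(k): E.append((xs[k[0]]- s*(np.sqrt(.023**2-y*y)))*1000)
        out.append(np.median(E) if E else np.nan)
    return out
for k in (7,9,10,12,13,14,15,16,17,18,19,20,21): print(k,np.round(capedge(cv2.imread(f'pics/top{k}.png')),2))
E
```

```text
7 [-4.79 -0.56]
9 [-4.79 -0.56]
10 [-4.79 -0.56]
12 [ 0.5  -0.45]
13 [ 1.65 -0.56]
14 [2.9  0.35]
15 [3.7  1.63]
16 [5.65 3.04]
17 [5.5  3.04]
18 [6.95 4.85]
19 [6.95 4.85]
20 [6.95 4.85]
21 [6.95 4.85]
```

Cap-edge tracking puts the jar on the wall at jaw ≈ 39.0. With about 0.5 mm of pad press from sliding friction, the pad is now in by ≈ 3.6 mm; the force estimate is ≈ 3.1 mm. The target is jaw ≈ 44.4 and push ≈ 16.5 N.

Call:
apply_moves(targets=[1,0.003,0,0,0,1,0.003,0,0,0,1,0,0,0,0])

```text
clock: 26.78
position: [0.609, -0.2554, 0.1025]
ee_rot: [1.962, 2.446, -0.004]
force: [6.0, -13.4, -6.5]
width: 0.001
```

```bash
python3 avg.py 10
```

```text
t 27.27 F [14.01 -2.94 -5.48] sd [0.42 0.63 0.42] jaw 43.42 tcp -199.07 cap [-1.71  0.46]
```

Call:
apply_moves(targets=[1,0.003,0,0,0,1,0.003,0,0,0,1,0,0,0,0])

```text
clock: 27.65
position: [0.6086, -0.2539, 0.1025]
ee_rot: [1.963, 2.445, -0.004]
force: [7.1, -15.3, -7.0]
width: 0.008
```

```bash
python3 avg.py 12; python3 st.py 22
python3 - <<'E'
from h import *
a=cv2.imread('pics/top22.png')[150:200,295:400]
cv2.imwrite('pics/j22.png',cv2.resize(a,None,fx=7,fy=7,interpolation=cv2.INTER_CUBIC))
snap('side','side22.png')
E
```

```text
t 28.25 F [16.5  -3.17 -6.27] sd [0.35 0.43 0.3 ] jaw 44.33 tcp -197.55 cap [-1.77  0.47]
t 28.25 tcp cl [-197.58    0.75] z 0.1025 push 16.3 lat -3.0 fz -5.9 head,pad,gap [-38.05 -24.83  13.22] jaw+ 44.33 press 8.48
cap [-1.77  0.47]
```

View pics/j22.png

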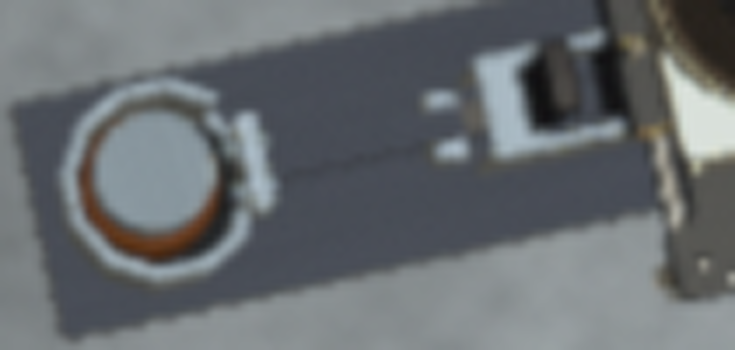

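View pics/side22.png

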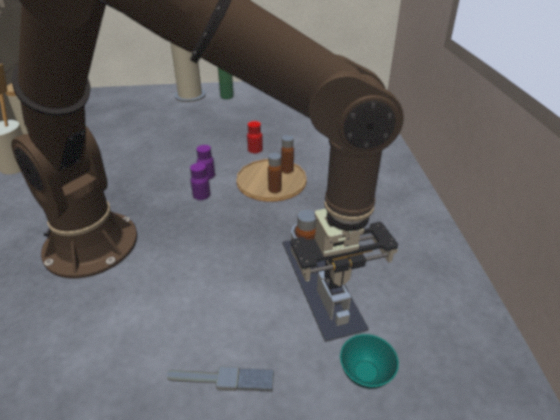

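Jaw travel past wall contact gives a press of ≈ 5.8–6.5 mm, and force gives (16.5−7.8)/1.5 ≈ 5.8 mm. Both are near the 6 mm half-travel and stable. The jar is upright against the far wall and everything else is where it was, so I'm handing in.

```bash
python3 avg.py 4; python3 -c "
from cell import arm
print(arm.sign_off())"
```

```text
t 28.55 F [16.5  -3.66 -6.79] sd [0.24 0.41 0.45] jaw 44.33 tcp -197.54 cap [-1.77  0.46]
the job is handed in; nothing more can be done
None
```

I handed the job in at about 28.5 s. The stout amber jar stands upright in the well, and the arm is holding the trigger squeezed with the pad pressed in to about half its travel; the hand-in gave no verdict.

- **Jar:** I gripped it by its steel cap and lowered it until the well floor was felt. The force on the tool went from about −2 N to +5 N. I then eased up 0.8 mm and let go, so the last contact before release was about 6 N against the cushion.
- **Clamping:** I pushed the trigger with the shut fingers, using four strokes. The jaw slid the jar about 5.4 mm onto the well's far wall, and I then pressed the pad in small steps.
- **Last checks:** The jaw had travelled 44.3 mm and the push was a steady 16.5 N.

| Way of estimating the pad press | Result (half travel is 6 mm) |
|---|---|
| Jaw travel past the wall contact | about 5.8 mm |
| Rise in push force | about 5.8 mm |
| Tool position | up to about 6.5 mm |

- **What disagreed:** The direct camera reading of the gap between pad and head plate stopped being usable once the pad was over the well wall. It gave 8.5 mm, so I ignored it. The two cameras differed by about 3–4 mm on where the well is; I used the mean, and the jar went in without touching the wall.
- **Other things:** In the last side picture the slim jars, bowl, brush and the red and purple look-alikes were where they started.

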